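Let the paper feed roll back one notch

TASK

Let the paper feed roll back one notch, with fingertips only: push the pawl's ball lever over so that the pawl lifts out of the ratchet wheel and stays thrown back, push the star wheel so that its top moves away from the robot by one tooth (a tenth of a turn), then tip the pawl back so that it sits fully down in that next notch. Do not turn the wheel on into a second notch or the other way, and leave the loose things around the stand where they are.

Things in the scene. Friction and masses are not known exactly. Their poses are not given: they have to be found in the camera images.
- feeder: Paper feed stand screwed to the table: base plate (180 x 300 x 12 mm, y -250 to 50), two grey cheeks 152 mm high (left one at y -32 to -20, its ear up to 195 mm), horizontal axle with a paper roll 72 mm across. Origin on the table under the ratchet wheel; x across the axle, away from the robot at yaw 0 (yaw within 0.35 rad), y along the axle, to the left, z up.
- axle (a point): Centre of the steel ratchet wheel, on the axle 120 mm above the table, over the stand's origin. Wheel in the stand's plane y = 0: 110 mm across, 12 mm wide, ten saw teeth 12 mm deep. The star wheel, on the same axle, lies in the plane y = 67 mm: four steel spokes 12 mm thick, 90 degrees apart.
- wheel (a joint): Turn (rad) of axle, roll, ratchet and star wheel together. About 0 at the start; grows as the top moves away from the robot (stand's +x): backward. One notch is 0.628. Stiff: 0.2 N m turns it, it stays where left. Pawl down: 0.1 play either way, then backward is blocked. The pawl drops fully in within about 0.09 of a notch; short of it the nose rests on a tooth's slope.
- spoke_knob (a point): Centre of the 24 mm black ball at the end of the star wheel's uppermost spoke, 90 mm from the axle; turns with the wheel. At the start this spoke leans 18 degrees (0.314 rad) from upright towards the robot, after one notch 18 degrees away.
- pawl (a joint): Angle (rad) of the pawl about its pivot (see pawl_pivot). 0: nose fully down in a notch; grows as the ball lever goes away from the robot (+x) and the nose lifts; clear of the teeth above 0.3; stop at 1.0, thrown back. Top-heavy: below about 0.58 it falls to the teeth by its weight, above that it falls over to the stop and stays. About 1 N at the ball moves it.
- pawl_pivot (a point): Pivot of the pawl, parallel to the axle, at x = 62, y = 0, z = 178 mm of the stand. The nose arm, a bar 60 mm long and 13 mm wide, points from it towards the robot; thrown back, its end stands 225 mm above the table.
- pawl_ball (a point): Centre of the 22 mm steel ball on top of the pawl's lever (rod 9 mm thick), 70 mm from the pivot; moves with the pawl. Pawl down: the lever leans 0.45 rad from upright towards the robot, ball 241 mm above the table. Thrown back: leans 0.55 rad away, ball 238 mm up.
- ink_lid: Loose: black screw lid, 64 mm across, 14 mm high, lying in front of the stand. Origin: centre of its underside.
- ink_jar: Loose: glass ink jar with black cap, 62 mm across, 75 mm high, left of the star wheel. Origin: centre of its underside.
- spray_bottle: Loose: clear plastic bottle with a black cap, 68 mm across, 190 mm high, behind and left of the star wheel. Origin: centre of its underside.
- wood_stamp: Loose: wooden hand stamp, block 45 x 70 x 22 mm with a turned grip up to 72 mm, left of the star wheel. Origin: centre of its underside.
- small_bottle: Loose: small amber bottle with a cork, 34 mm across, 65 mm high, behind the ratchet. Origin: centre of its underside.
- flat_iron: Loose: black cast flat iron, about 140 x 75 mm, bar handle up to 87 mm, behind the paper roll. Origin: centre of its underside.
- ink_knife: Loose: ink knife with a wooden handle, 200 mm long, 20 mm high, lying in front of the stand. Origin: under its middle.

How it is judged:
By the outcome, as a careful person would: the job done as asked, in the order asked, and still so for the second after the job is handed in, with the robot touching nothing.
It also fails if it takes over 64 s, if anything falls off the work surface, if the arm or the gripper's body presses on something with over 40 N, if the wrist force passes 120 N, or if a joint passes its speed limit or range.

ROBOT

A 7-joint arm with a two-finger parallel gripper is mounted at the origin on the work surface. World frame = base frame: x ahead of the robot, y to its left, z up, the work surface at z = 0. Lengths are in m, angles in rad, forces in N, time in s.
With the tool pointing down it reaches from about 0.425 to 0.875 m from the base axis. Payload 8.4 kg.
Tool frame: the origin (TCP) lies between the finger pads; the fingertips stand 8 mm ahead of it and the grasp point (between the pads) lies 11 mm behind it (manip.tips_ahead is the distance from the TCP to the fingertips, in m); z points along the fingers, y is the direction in which the jaws open and shut (so a half turn about z gives the same grasp; the last joint's range is limited). The gripper opens to 87 mm and grips with 3 to 60 N. Pads are 19 mm wide; open, the fingers measure 117 mm over their backs; the gripper's body (75 mm by 190 mm) begins 51 mm behind the grasp point.
Start: joints at [-1.349, 0.333, 0.04, 1.465, -0.013, 1.343, -0.059], TCP at [0.205, 0.617, 0.231] pointing down, gripper open.
Joint ranges: [-2.58, 2.58], [-0.38, 2.09], [-1.3, 1.39], [0.25, 2.4], [-1.5, 4.64], [0.08, 2.09], [-2.65, 2.65]. Speed limits (rad/s): [2.22, 2.22, 2.79, 2.79, 3.14, 3.14, 3.14].

INTERFACE

Orientations are given as a rotation vector (axis times angle).
In Python, from rig import manip gives the robot as it stands. Calls block until the motion is done:
- manip.goto(position, orientation): joint-space move of the TCP to a pose.
- manip.move_linear(position, velocity=0.15, rot=None): straight line of the TCP; rot=None keeps the orientation; velocity is the mean speed in m/s.
- manip.goto_joints(angles): joint-space move.
- manip.let_go() and manip.clamp(grasp_force=None): open the fingers fully, or close them until they stop; grasp_force is the grip in N (None keeps the last).
- manip.pause(seconds).
- manip.ik(position, orientation): joint angles nearest the present ones, or None.
- manip.read_state(): the state.
- manip.capture(name): name is "scene" or "top" or "wrist"; returns a dict with "frame" (384x512x3 uint8, blue, green, red), "fovy" (degrees; the focal length in pixels is half the picture's height over the tangent of half this angle, whatever the lens; pixels are square), "cx", "cy" (the principal point, pixels), "position" and "attitude" of the camera in the world. Camera axes: x right, y up, looking along -z (the intrinsics and any distortion apply to the point x, -y, -z); pixel columns grow to the right and rows downward; lengths in m; the calibration is good to about 2 mm. A picture is of the moment at which its call begins. There is no depth.
A pose or a line that the arm cannot do raises manip.Unreachable and nothing moves.
- manip.hand_in(): hands the job in, once; it reports no verdict.
The state is a dict: "time_s": time; "q": joint angles; "joint_velocities": joint speeds; "effort": joint torques, N m; "eef_pos": TCP position; "tcp_rot": TCP orientation; "contact_force": force on the tool from outside, world axes, zero at the start; "moment": the same for the moment, N m; "opening": finger opening in m.
Only numpy, scipy, OpenCV 4.12 (cv2) and the standard library are available. Lean on these libraries where they do the work, as an engineer would, in place of code of your own. Each camera call takes 0.05 s, during which the arm holds its last target. There are 200 camera calls.

## Working session

There is one attempt and no reset: what is moved stays moved. The work goes in short steps, each a Python script; the robot and the scene stay as the last script left them, time stands still between calls to the robot, and variables do not carry over. Pictures are saved under pics/ and viewed, about 8 in all and at most 12, crops included, and the job is handed in when it is done.

```bash
mkdir -p pics; ls; python3 - <<'E'
from rig import manip
import cv2,numpy as np
for n in("scene","top"):
    c=manip.capture(n); cv2.imwrite(f"pics/{n}0.png",cv2.resize(c["frame"],None,fx=1.5,fy=1.5,interpolation=cv2.INTER_CUBIC))
    print(n,{k:v for k,v in c.items() if k!="frame"})
print(manip.read_state())
E
```

```text
pics
scene {'fovy': 43.155169253936656, 'cx': 250.2628000291532, 'cy': 194.82542465280196, 'position': array([1.25405524, 0.60549471, 0.81019614]), 'attitude': array([0.48977931, 1.03458192, 2.01939286])}
top {'fovy': 50.85724339245109, 'cx': 254.047446930686, 'cy': 201.49810841528534, 'position': array([0.48019197, 0.07936664, 1.21597157]), 'attitude': array([ 0.0544025 , -0.06660577, -1.54824071])}
{'time_s': 0.1, 'q': array([-1.34919558,  0.33383816,  0.03990108,  1.46619341, -0.01343538,
        1.3433159 , -0.05853418]), 'joint_velocities': array([ 0.00064603, -0.00072665,  0.00071737, -0.00248808, -0.0012217 ,
        0.00103605,  0.00037976]), 'effort': array([ 4.31488021e-03, -6.57808328e+01,  1.33976318e+00, -4.04702175e+01,
       -5.98055078e-02,  4.10152611e-02,  6.42303098e-05]), 'eef_pos': array([0.2048573 , 0.61642613, 0.22974476]), 'tcp_rot': array([-5.01858684e-01, -3.10108078e+00,  2.32370735e-03]), 'contact_force': array([0.14021619, 0.34033122, 0.56708686]), 'moment': array([-0.02989819,  0.03847285,  0.01209254]), 'opening': 0.08708080430864701}
```

View pics/scene0.png

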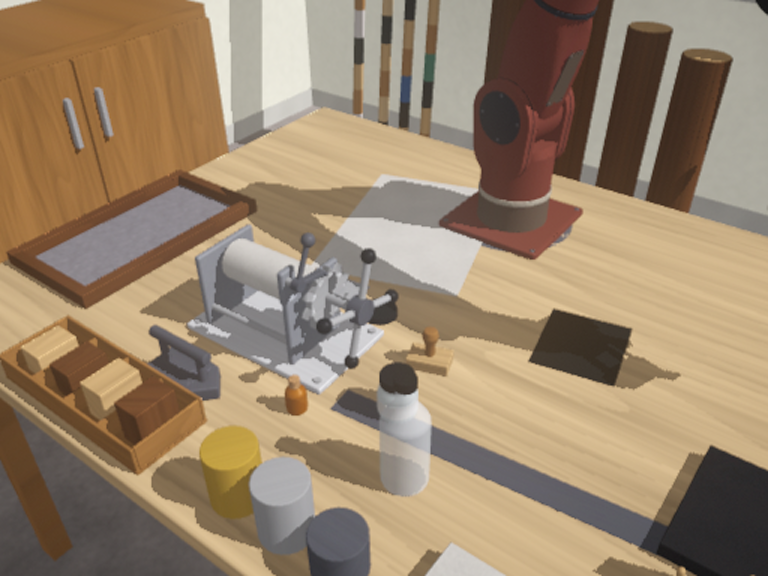

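View pics/top0.png

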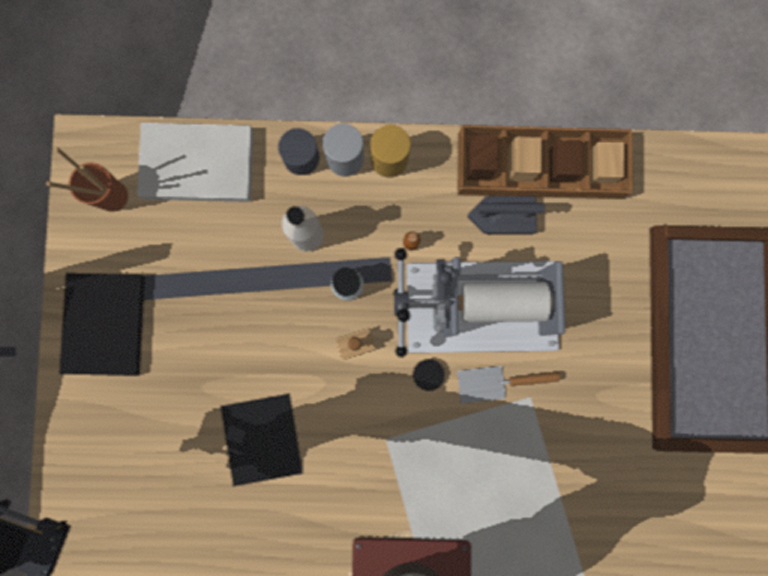

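Both views show the stand: in top, the base plate spans about (407,262)-(563,352) and the knobs are at x≈402. In scene, the upper knob is at (369,256) and the pawl ball at (307,240), both at 1.5x scale. I'll enlarge both to read the points.

```bash
cat > h.py <<'E'
from rig import manip
import cv2,numpy as np
from scipy.spatial.transform import Rotation as R
def proj(c,P):
    p=R.from_rotvec(c["attitude"]).inv().apply(np.atleast_2d(P)-c["position"])
    f=192/np.tan(np.radians(c["fovy"])/2)
    return np.c_[c["cx"]+f*p[:,0]/-p[:,2], c["cy"]-f*p[:,1]/-p[:,2]]
def stand(s,P):
    P=np.atleast_2d(P)
    return R.from_rotvec([0,0,s[2]]).apply(P)+[s[0],s[1],0]
E
python3 - <<'E'
from h import *
a=cv2.imread("pics/top0.png");
f=lambda n:cv2.resize(cv2.imread(f"pics/{n}0.png"),(512,384),interpolation=cv2.INTER_AREA)
from rig import manip
t=manip.capture("top")["frame"][155:245,220:385]; s=manip.capture("scene")["frame"][140:265,115:275]
cv2.imwrite("pics/cr_t.png",cv2.resize(t,None,fx=4.8,fy=4.8,interpolation=cv2.INTER_CUBIC))
cv2.imwrite("pics/cr_s.png",cv2.resize(s,None,fx=4.8,fy=4.8,interpolation=cv2.INTER_CUBIC))
E
```

```text
(no output)
```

View pics/cr_t.png

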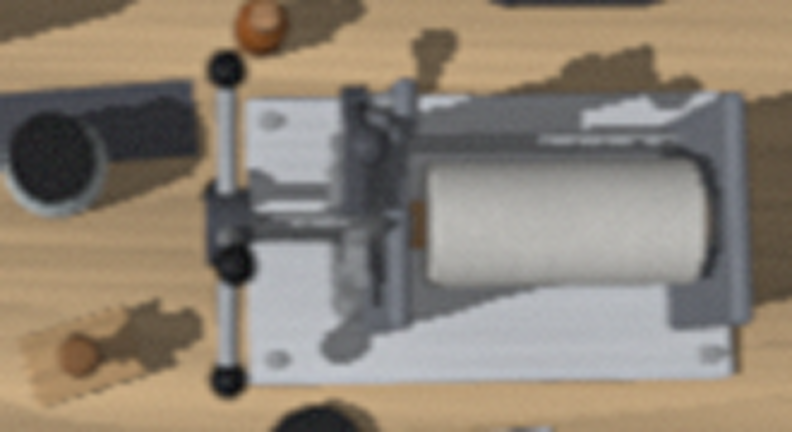

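View pics/cr_s.png

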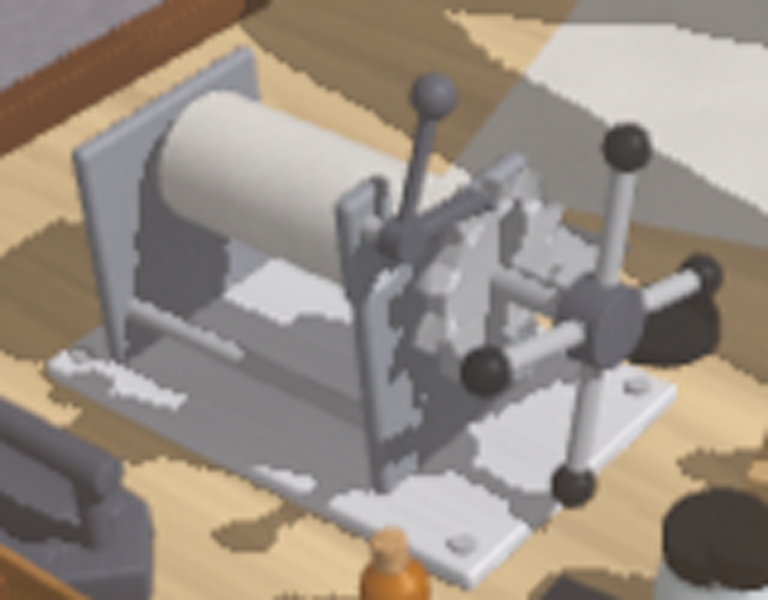

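The top crop shows the upper knob at (235,264), far knob (227,69), near knob (228,380), pawl ball (370,142), and plate corners (247,383) and (735,372). The scene crop shows the upper knob at (627,148), pawl ball (434,97), far knob (486,371), bottom knob (573,486), near knob (704,276), and plate corners (469,573), (673,385) and (50,365).

```bash
cat > fit.py <<'E'
from h import *
from scipy.optimize import least_squares
T=manip.capture("top");S=manip.capture("scene")
pt=(np.array([[235,264],[227,69],[228,380],[370,142],[247,383],[735,372]])+.5)/4.8-.5+[220,155]
ps=(np.array([[627,148],[486,371],[704,276],[434,97],[673,385],[50,365],[573,486],[469,573]])+.5)/4.8-.5+[115,140]
def k(a): return [.09*np.sin(a),.067,.12+.09*np.cos(a)]
def model(v):
    w=v[3]-.314; H=np.pi/2
    ball=[.062-.07*np.sin(.45),0,.178+.07*np.cos(.45)]
    A=[k(w),k(w+H),k(w-H),ball,[-.09,.05,.012]]
    return stand(v,A+[[-.09,-.25,.012]]),stand(v,A+[[.09,-.25,.012],k(w+2*H),[.09,.05,.012]])
def res(v):
    a,b=model(v); return np.r_[(proj(T,a)-pt).ravel(),(proj(S,b)-ps).ravel()]
r=least_squares(res,[.6,0,0,0],loss="soft_l1")
print(r.x.round(4)); print(res(r.x).reshape(-1,2).round(1).tolist())
for i,n in((0,"top"),(1,"scene")):
    q=least_squares((lambda v:res(v)[:12]) if i==0 else (lambda v:res(v)[12:]),r.x); print(n,q.x.round(4))
# loose: top view pixel (1.5x) and height
def ray(c,u,z):
    f=192/np.tan(np.radians(c["fovy"])/2); d=R.from_rotvec(c["attitude"]).apply([(u[0]-c["cx"])/f,-(u[1]-c["cy"])/f,-1]); return (c["position"]+d*(z-c["position"][2])/d[2])[:2]
for n,u,z in(("spray",(295,215),.19),("jar",(346,282),.075),("stamp",(355,344),.072),("lid",(429,375),.014),("amber",(412,240),.065)): print(n,ray(T,np.array(u)/1.5,z).round(3))
a,b=model(r.x); print(b.round(3).tolist())
E
python3 fit.py
```

```text
[ 0.5678 -0.0328  0.0358  0.0182]
[[0.9, -0.1], [0.8, -0.1], [0.9, -0.4], [0.6, 0.4], [1.5, 0.2], [0.4, 1.0], [0.5, 0.6], [0.4, 0.7], [-0.4, 0.8], [0.3, 0.7], [1.7, 0.5], [-0.4, 0.0], [0.6, 0.3], [0.6, 1.4]]
top [ 0.5682 -0.0304  0.042   0.0168]
scene [ 0.5664 -0.0352  0.0359  0.0188]
spray [0.707 0.223]
jar [0.606 0.139]
stamp [0.489 0.119]
lid [ 0.431 -0.027]
amber [0.691 0.014]
[[0.539, 0.033, 0.206], [0.651, 0.037, 0.146], [0.479, 0.031, 0.094], [0.599, -0.032, 0.241], [0.476, 0.014, 0.012], [0.667, -0.279, 0.012], [0.592, 0.035, 0.034], [0.656, 0.02, 0.012]]
```

The fit is consistent: residuals are about 1 px, the two cameras agree within 5 mm, and the wheel is at about 0.02. I'll close the fingers, approach from high up, and throw the pawl.

```bash
cat >> h.py <<'E'
ST=(.567,-.033,.037)
ROT=(R.from_rotvec([0,0,ST[2]])*R.from_euler("y",np.pi)).as_rotvec()
def W(x,y,ztip): return stand(ST,[x,y,ztip+manip.tips_ahead])[0]
def lin(x,y,z,v=.15):
    manip.move_linear(W(x,y,z),velocity=v); rep()
def rep():
    s=manip.read_state(); print(round(s["time_s"],2),s["eef_pos"].round(4),s["contact_force"].round(1),round(s["opening"],3))
def snap(c,n,box,f):
    x0,y0,x1,y1=box; cv2.imwrite(f"pics/{n}.png",cv2.resize(c["frame"][y0:y1,x0:x1],None,fx=f,fy=f,interpolation=cv2.INTER_CUBIC))
E
python3 - <<'E'
from h import *
s=manip.read_state()
manip.clamp(5); 
manip.move_linear(s["eef_pos"]+[0,0,.14],velocity=.2)
print(manip.ik(W(-.03,0,.34),ROT))
manip.goto(W(-.03,0,.34),ROT); rep()
print((manip.read_state()["tcp_rot"],ROT))
lin(-.025,0,.236,.12)
snap(manip.capture("scene"),"pre",(115,80,275,200),4.8)
E
```

```text
[-0.87938216  0.06108058  0.91868439  1.57843349 -0.04858449  1.52611499
  1.64836981]
5.26 [ 0.5372 -0.0331  0.3479] [-0.5 -0.4 -0.2] 0.001
(array([ 6.03263161e-02, -3.14092634e+00,  1.82301041e-04]), array([-5.81161489e-02,  3.14105506e+00,  3.55858779e-18]))
6.28 [ 0.5424 -0.034   0.2447] [ 1.1 -0.1 -0.1] 0.001
```

View pics/pre.png

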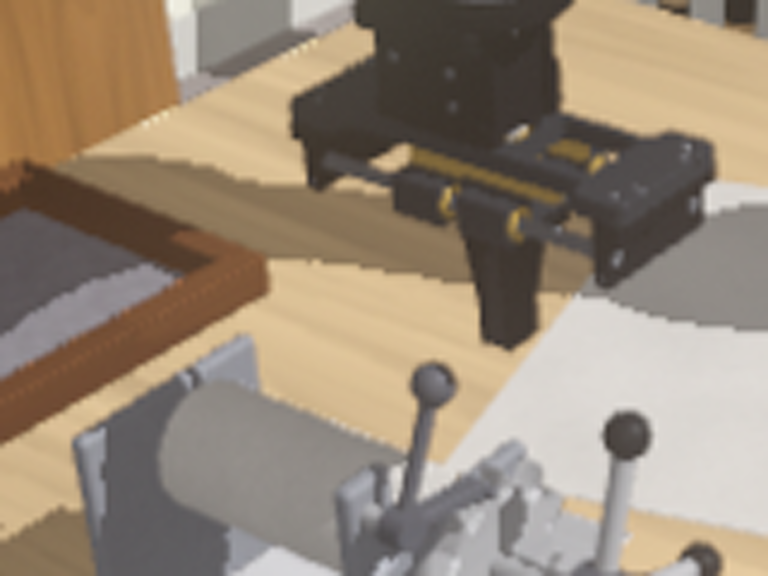

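The closed fingertip is at (510,345) and the ball at (434,385), lined up for a +x push. Pushing now.

```bash
python3 - <<'E'
from h import *
c=manip.capture("scene"); print((proj(c,stand(ST,[[-.025,0,.236],[.0315,0,.241]]))-[115,80])*4.8)
lin(.02,0,.236,.06); lin(.045,0,.236,.05); lin(.070,0,.236,.05)
manip.pause(.3)
snap(manip.capture("scene"),"thrown",(115,80,275,200),4.8)
E
```

```text
[[511.03035284 341.65376683]
 [434.64637228 385.4542317 ]]
7.28 [ 0.5867 -0.0324  0.2439] [0.1 0.6 0. ] 0.0
7.92 [ 0.612  -0.0317  0.2438] [ 0.5 -0.3 -0.8] 0.001
8.57 [ 0.6369 -0.0307  0.2438] [-0.5  0.  -0.8] 0.0
```

View pics/thrown.png

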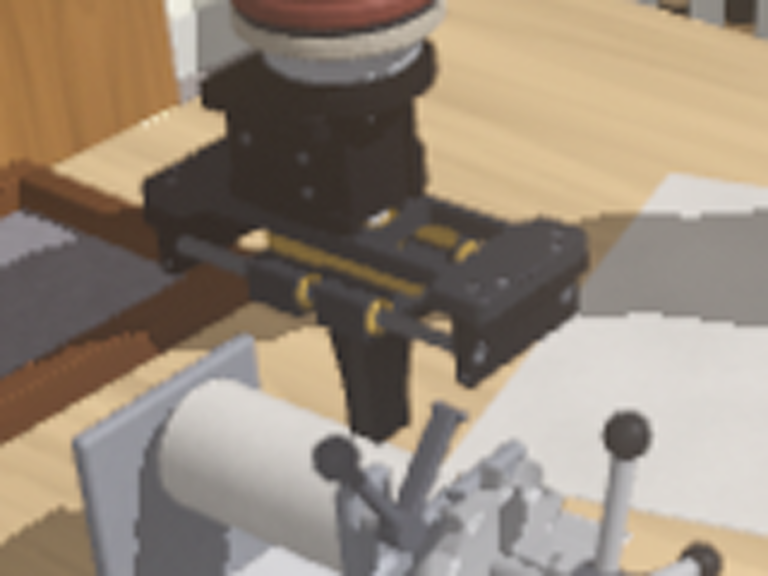

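The pawl is thrown back, with the ball at (336,458) and the nose up. Next is the spoke knob.

```bash
python3 - <<'E'
from h import *
lin(.070,0,.30); lin(-.08,.067,.30,.2); lin(-.08,.067,.200,.12)
lin(-.05,.067,.200,.08); lin(-.02,.067,.200,.04); lin(.0045,.067,.200,.03)
manip.pause(.2)
c=manip.capture("scene"); snap(c,"turn",(165,120,275,202),7)
for w in(.55,.6,.628,.66): 
    l=w-.314;print(w,[((proj(c,stand(ST,[[.09*np.sin(l+k),.067,.12+.09*np.cos(l+k)]]))-[165,120]+.5)*7-.5).round()[0].tolist() for k in (0,np.pi/2,-np.pi/2)])
E
```

```text
9.5 [ 0.6368 -0.0303  0.3074] [ 1.5 -0.2 -0.6] 0.0
10.47 [0.4849 0.0307 0.3078] [ 0.4  1.2 -0.5] 0.0
11.46 [0.485  0.031  0.2086] [ 1.2 -0.2 -0.7] 0.0
11.98 [0.5144 0.0319 0.208 ] [ 0.1  0.3 -0.7] 0.001
12.88 [0.5447 0.033  0.2079] [-1.6  0.6 -0.1] 0.001
13.85 [0.5691 0.0342 0.208 ] [-1.   0.3 -1.6] 0.0
0.55 [[481.0, 424.0], [369.0, 803.0], [677.0, 435.0]]
0.6 [[473.0, 434.0], [372.0, 811.0], [675.0, 426.0]]
0.628 [[468.0, 440.0], [374.0, 815.0], [674.0, 421.0]]
0.66 [[463.0, 446.0], [376.0, 820.0], [672.0, 416.0]]
```

View pics/turn.png

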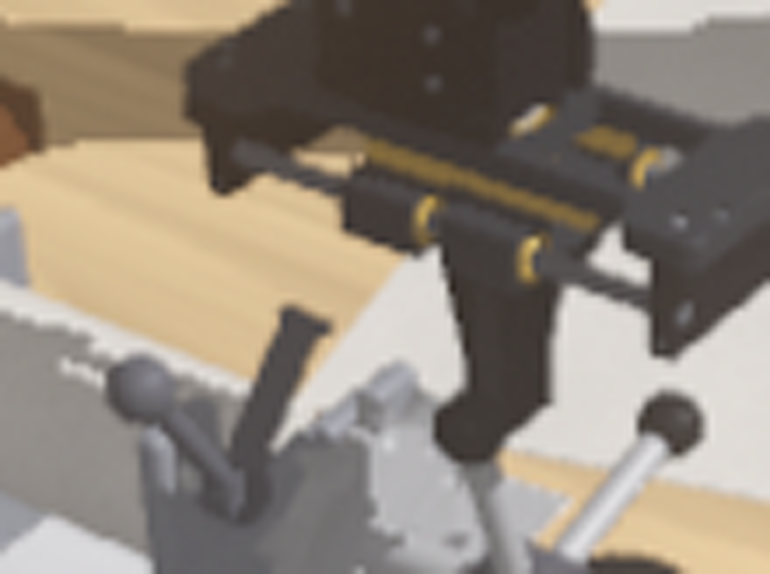

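The near knob reads (671,424) and the upper about (469,431), so the wheel is at about 0.60. I'll push 2 mm more, back off, and check.

```bash
python3 - <<'E'
from h import *
lin(.0065,.067,.200,.02); lin(-.03,.067,.200,.1); lin(-.03,.067,.30); lin(.145,0,.30,.2)
c=manip.capture("scene"); snap(c,"turn2",(165,150,275,232),7)
for w in(.55,.6,.628,.66): 
    l=w-.314;print(w,[((proj(c,stand(ST,[[.09*np.sin(l+k),.067,.12+.09*np.cos(l+k)]]))-[165,150]+.5)*7-.5).round()[0].tolist() for k in (0,np.pi/2,-np.pi/2)])
E
```

```text
14.35 [0.571  0.0343 0.2079] [-3.3  0.6 -1.3] 0.001
14.87 [0.5352 0.0332 0.2085] [ 0.3 -0.3 -0.1] 0.0
15.68 [0.5343 0.0328 0.3071] [ 0.   0.3 -0.7] 0.0
16.77 [ 0.7114 -0.0274  0.3078] [ 0.4 -0.5  0.9] 0.0
0.55 [[481.0, 214.0], [369.0, 593.0], [677.0, 225.0]]
0.6 [[473.0, 224.0], [372.0, 601.0], [675.0, 216.0]]
0.628 [[468.0, 230.0], [374.0, 605.0], [674.0, 211.0]]
0.66 [[463.0, 236.0], [376.0, 610.0], [672.0, 206.0]]
```

View pics/turn2.png

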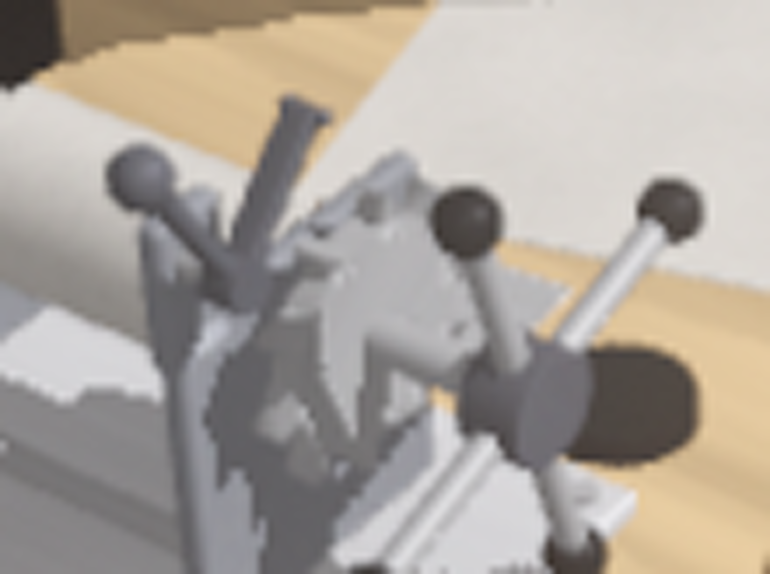

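The wheel is free-standing with the upper knob at (467,222) and the near knob at (670,210), so about 0.61. That is within 0.02 of the notch and well inside the 0.09 window. Tipping the pawl back.

```bash
python3 - <<'E'
from h import *
lin(.145,0,.234,.12); lin(.115,0,.234,.05); lin(.062,0,.234,.05); manip.pause(.3)
lin(.10,0,.234,.1); lin(.10,0,.34,.15); lin(-.06,-.1,.34,.2)
manip.pause(.3)
c=manip.capture("scene"); snap(c,"end",(140,140,270,240),6)
f=lambda P:((proj(c,stand(ST,P))-[140,140]+.5)*6-.5).round()[0].tolist()
for a in(0,.05,.1,.2): print(a,f([[.062+.07*np.sin(a-.45),0,.178+.07*np.cos(a-.45)]]))
for w in(.55,.6,.628,.66): 
    l=w-.314;print(w,[f([[.09*np.sin(l+k),.067,.12+.09*np.cos(l+k)]]) for k in (0,-np.pi/2)])
T=manip.capture("top");cv2.imwrite("pics/topend.png",cv2.resize(T["frame"],None,fx=1.5,fy=1.5,interpolation=cv2.INTER_CUBIC))
E
```

```text
17.52 [ 0.7121 -0.0276  0.2428] [ 1.   0.4 -0.4] 0.0
18.27 [ 0.6819 -0.0285  0.2421] [-0.4 -0.3 -0.3] 0.0
19.48 [ 0.6292 -0.0306  0.242 ] [ 0.4  0.6 -0.3] 0.0
20.31 [ 0.6666 -0.0298  0.2417] [ 0.3 -0.4 -0.9] 0.0
21.17 [ 0.6666 -0.0291  0.3471] [-0.6  0.2 -0.4] 0.0
22.26 [ 0.5113 -0.1341  0.3478] [-0.1  1.3 -0.7] 0.001
0 [396.0, 124.0]
0.05 [390.0, 125.0]
0.1 [384.0, 126.0]
0.2 [372.0, 129.0]
0.55 [[562.0, 244.0], [730.0, 253.0]]
0.6 [[555.0, 252.0], [728.0, 245.0]]
0.628 [[551.0, 257.0], [727.0, 241.0]]
0.66 [[547.0, 262.0], [726.0, 237.0]]
```

View pics/end.png

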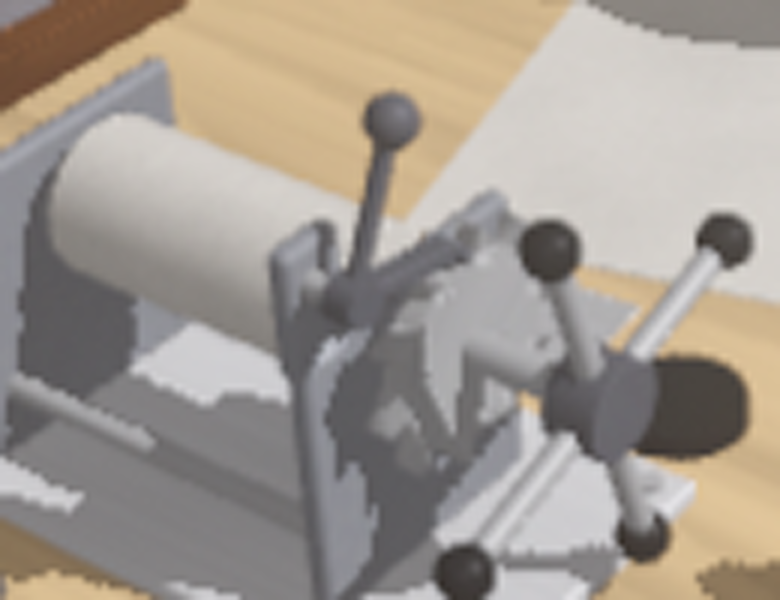

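View pics/topend.png

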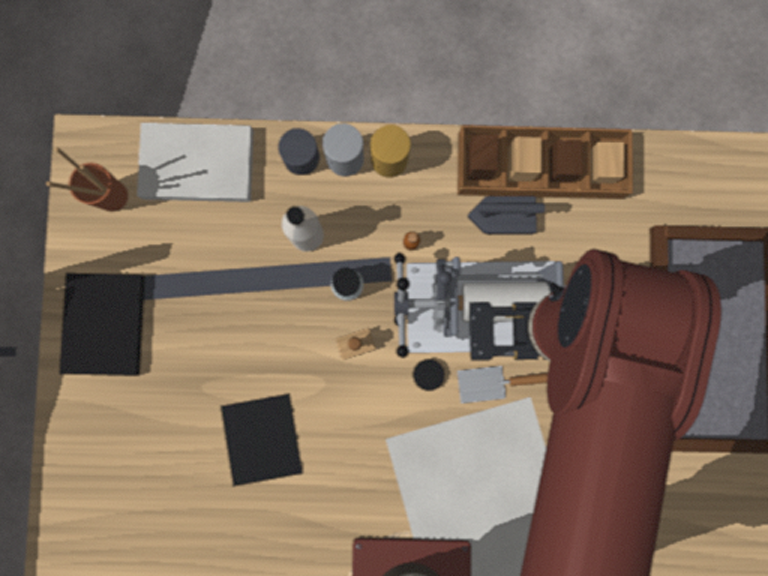

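The pawl ball is at (391,121), which is full-frame (204.8,159.8) against (205.0,159.8) at the start. The wheel is at about 0.61, and all the loose objects are where they began. I'll do one numeric sub-pixel check of the ball against the start picture before handing in.

```bash
python3 - <<'E'
from h import *
a=cv2.cvtColor(cv2.imread("pics/scene0.png"),cv2.COLOR_BGR2GRAY)
c=manip.capture("scene"); b=cv2.cvtColor(cv2.resize(c["frame"],None,fx=1.5,fy=1.5,interpolation=cv2.INTER_CUBIC),cv2.COLOR_BGR2GRAY)
k=8;a=cv2.resize(a[215:265,280:335],None,fx=k,fy=k,interpolation=cv2.INTER_CUBIC);b=cv2.resize(b[215:265,280:335],None,fx=k,fy=k,interpolation=cv2.INTER_CUBIC)
t=a[10*k:40*k,15*k:40*k]; m=cv2.matchTemplate(b,t,cv2.TM_CCOEFF_NORMED); _,v,_,p=cv2.minMaxLoc(m)
print("score",v,"shift px(1x)",(p[0]/k-15)/1.5,(p[1]/k-10)/1.5)
f=lambda A:proj(c,stand(ST,[[.062+.07*np.sin(A-.45),0,.178+.07*np.cos(A-.45)]]))[0]
print("px per 0.1 rad",f(.1)-f(0))
E
```

```text
score 0.728583812713623 shift px(1x) 0.25 -0.25
px per 0.1 rad [-1.96368804  0.25137145]
```

```bash
python3 -c "
from h import *
rep(); manip.hand_in()"
```

```text
22.71 [ 0.5109 -0.1351  0.3479] [-0.4  1.3 -0.5] 0.001
the job is handed in; nothing more can be done
```

The job is handed in at about 23 s of the 64 s allowed. With closed fingertips I threw the pawl over to its stop, pushed the upper spoke knob away from the robot by one tooth, and tipped the pawl back down into the next notch.

- **Wheel:** the last pictures put it at about 0.61, against 0.628 for the notch. The start read about 0.02 in the same fit. That is well inside the 0.09 window, though the pictures are only good to a few hundredths of a radian.
- **Pawl:** the ball is back within about 0.25 pixel of its starting place, where 0.1 rad would show as about 2 pixels, so I take it as fully down. The image match scored only 0.73, because the background and shadows had changed, but the position I read by eye agrees.
- **Surroundings:** the last top view shows the loose things where they were, except that the arm hid part of the ink knife's handle. The wrist force stayed under about 4 N wherever I read it, after each move, and the fingers were clear of everything at hand-in.

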